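# Set out the ink jars for a three-layer sensor print

## Task

Set out the inks for the next sensor print, fetching the four jars from the bench and from the cells of the carton. On the red coaster, stack black at the bottom, grey on it and blue on top, each squarely centred on what is below; stand the orange jar by itself in the middle of the green coaster. Keep every jar upright, let go of them all, and leave the amber bottle, the tube rack and the squeegee where they are.

Things in the scene. Friction and masses are not known exactly. Their poses are not given: they have to be found in the camera images.
- jar_black: black ink jar, lid and body of that colour with a pale label band round the side; a closed upright cylinder 46 mm in diameter and 44 mm high with a flat lid, 0.08 to 0.17 kg. Origin: centre of its underside, z up. It stands either on the open bench or on the bottom of one cell of the carton. Goes at the bottom of the stack on the red coaster.
- jar_grey: grey ink jar, lid and body of that colour with a pale label band round the side; a closed upright cylinder 46 mm in diameter and 44 mm high with a flat lid, 0.08 to 0.17 kg. Origin: centre of its underside, z up. It stands either on the open bench or on the bottom of one cell of the carton. Goes on the black jar.
- jar_blue: blue ink jar, lid and body of that colour with a pale label band round the side; a closed upright cylinder 46 mm in diameter and 44 mm high with a flat lid, 0.08 to 0.17 kg. Origin: centre of its underside, z up. It stands either on the open bench or on the bottom of one cell of the carton. Goes on the grey jar, at the top.
- jar_orange: orange ink jar, lid and body of that colour with a pale label band round the side; a closed upright cylinder 46 mm in diameter and 44 mm high with a flat lid, 0.08 to 0.17 kg. Origin: centre of its underside, z up. It stands either on the open bench or on the bottom of one cell of the carton. Goes alone on the green coaster.
- coaster_red: red round plastic coaster fixed to the bench, 80 mm in diameter, with a flat floor 4 mm thick (its upper face is 4 mm above the origin) and a raised lip 4 mm wide that stands to 9 mm above the bench, leaving 72 mm clear inside. Origin: centre of its underside, at bench height.
- coaster_green: green round plastic coaster fixed to the bench, 80 mm in diameter, with a flat floor 4 mm thick (its upper face is 4 mm above the origin) and a raised lip 4 mm wide that stands to 9 mm above the bench, leaving 72 mm clear inside. Origin: centre of its underside, at bench height.
- carton: open-topped brown cardboard delivery carton, fixed to the bench, 130 mm along its x, 256 mm along its y, 70 mm high, walls and divider 4 mm thick. One full-height divider across the middle makes two cells of 122 x 122 mm, centred at y = -64 and +64 mm. Its bottom is level with the bench (under 2 mm thick), so a jar in a cell has its lid 26 mm below the carton's rim; each cell holds one of the four jars near its middle. Origin: centre of its underside.
- amber_bottle: amber glass bottle with a black cap, standing, 44 mm in diameter, 90 mm high. Origin: centre of its underside. A bystander, not to be disturbed.
- tube_rack: pale wooden rack, 50 mm along its x, 160 mm along its y, holding four closed glass tubes; 97 mm high in all. Origin: centre of its underside. A bystander, not to be disturbed.
- squeegee: wooden squeegee with a black rubber blade lying flat, 160 mm long along its y, about 50 mm wide, 22 mm high. Origin: underside of the wooden bar. A bystander, not to be disturbed.
There are look-alikes about, which are no part of the job. Several things look just like the jar_orange: the one meant starts farthest to the robot's right.

How it is judged:
By the outcome, as a careful person would: the job done as asked, in the order asked, and still so for the second after the job is handed in, with the robot touching nothing.
It also fails if it takes over 128 s, if anything falls off the work surface, if the arm or the gripper's body presses on something with over 40 N, if the wrist force passes 120 N, or if a joint passes its speed limit or range.

## Robot

A 6-joint arm with a two-finger parallel gripper is mounted at the origin on the work surface. World frame = base frame: x ahead of the robot, y to its left, z up, the work surface at z = 0. Lengths are in mm, angles in rad, forces in N, time in s.
With the tool pointing down it reaches from about 250 to 850 mm from the base axis. Payload 12.5 kg.
Tool frame: the origin (TCP) lies midway between the tips of the shut fingers; the grasp point (between the pads) lies 19 mm behind it; y points along the fingers, x is the direction in which the jaws open and shut, and the axes are right-handed (so a half turn about y gives the same grasp; the last joint's range is limited). The gripper opens to 93 mm and grips with 3 to 60 N. Pads are 15 mm wide; open, the fingers measure 128 mm over their backs; the gripper's body (75 mm by 188 mm) begins 65 mm behind the grasp point.
Start: joints at [-1.301, 0.351, 1.652, -0, 1.139, -0.085], TCP at [191.09, -515.722, 183.533] pointing down, gripper open.
Joint ranges: [-2.75, 2.75], [-0.79, 2.1], [0.01, 2.65], [-1.57, 4.71], [0.07, 3.14], [-2.87, 2.87]. Speed limits (rad/s): [2.22, 2.22, 2.79, 3.14, 3.14, 3.14].

## Interface

Orientations are given as [roll, pitch, yaw] about the fixed x, y, z axes, in that order (R = Rz(yaw) Ry(pitch) Rx(roll)).
In Python, from rig import r, viewer gives the robot as it stands.
- The arm moves only by the tool jog_arm, never from a script. Its argument "series" is a list of rows, each a list of 3 entries, a list of its own where there are three numbers: the shift along the tool's x, y, z in units of 40 mm (1.0 is 40 mm), then the turn, a rotation vector about the tool's x, y, z in units of 8 degrees (1.0 is 8 degrees), then the opening, from 0 (shut) to 1 (fully open). A call has 1 to 10 rows; each row is the pose to reach, as a shift and turn from the pose commanded when the call began, along the tool's axes at that moment; what a row does not reach only later rows make up. A row lasts 1/8 s, in which the tool goes at most 62.5 mm and 10.7 degrees, less where a joint would pass 70% of its speed; a pose out of reach is approached as far as the arm can. A call with a gripper value outside its range is refused whole. The fingers move at their own pace and stop on an object; "grip_force" is the grip in N (left out, the last holds). Time passes only in rows, so rows that repeat a pose let the fingers close. It gives the time, the measured TCP pose, the force and the opening at its end, in the units of the state.
- r.read_state(): the state, without advancing time (a new reading comes with each control period).
- viewer.camera(name): name is "scene" or "top" or "wrist"; returns a dict with "image" (400x640x3 uint8, red, green, blue), "fov_y" (degrees; the focal length in pixels is half the picture's height over the tangent of half this angle, whatever the lens; pixels are square), "cx", "cy" (the principal point, pixels), "R" (3x3) and "t" (3): a world point X has camera coordinates R X + t. Camera axes: x right, y down, z forward; pixel columns grow to the right and rows downward; lengths in mm; the calibration is good to about 2 mm. A picture is of the moment at which its call begins. There is no depth.
- r.finish_job(): hands the job in, once; it reports no verdict.
The state is a dict: "t": time; "joint_positions": joint angles; "qvel": joint speeds; "effort": joint torques, N m; "position": TCP position; "ee_rot": TCP orientation; "contact_force": force on the tool from outside, world axes, zero at the start; "ft_torque": the same for the moment, N m; "width": finger opening in mm.
Only numpy, scipy, OpenCV 4.12 (cv2) and the standard library are available. Lean on these libraries where they do the work, as an engineer would, in place of code of your own. Each camera call takes 0.05 s, during which the arm holds its last target. There are 200 camera calls.

## Working session

There is one attempt and no reset: what is moved stays moved. The work goes in short steps, Python scripts to look and compute and a tool call to move; the robot and the scene stay as the last step left them, time stands still between calls to the robot, and variables do not carry over. Pictures are saved under pics/ and viewed, about 12 in all and at most 16, crops included, and the job is handed in when it is done.

Besides the shell and the picture viewer there is one more tool, called after "Call:" as a command line: name --argument value ..., lists and objects as JSON in quotes. jog_arm: Moves the arm, as the interface text tells. Its arguments: {"type":"object","properties":{"series":{"type":"array"},"grip_force":{"type":"number"}},"required":["series"]}

```bash
ls; mkdir -p pics; python3 - <<'E'
from rig import r, viewer
import cv2
for n in ("top","scene"):
    c=viewer.camera(n); cv2.imwrite(f"pics/{n}0.png",c["image"][:,:,::-1]); print(n,c["fov_y"],c["cx"],c["cy"],c["R"],c["t"])
s=r.read_state(); print(s)
E
```

```text
pics
top 51.45657998233756 320.0134411723752 200.5325617554214 [[ 0.02804012 -0.99954121 -0.0114505 ]
 [-0.9863988  -0.02581181 -0.1623304 ]
 [ 0.16196037  0.01584652 -0.98667002]] [  24.06510754  615.62625712 1237.41550203]
scene 57.825497311600735 322.6387094283143 200.94505624895262 [[-0.0093356   0.99989746  0.01085857]
 [ 0.8153636   0.01389808 -0.57878238]
 [-0.57887395  0.0034504  -0.81540974]] [ -15.87637305 -453.06611512 1246.13859196]
{'t': 0.1, 'joint_positions': array([-1.30060119e+00,  3.51201703e-01,  1.65234633e+00,  1.42526846e-05,
        1.13913204e+00, -8.46045080e-02]), 'qvel': array([ 1.40358623e-03, -1.71903978e-03, -1.72805931e-03,  7.78194238e-04,
       -2.76897862e-05,  1.40151315e-04]), 'effort': array([ 5.76333605e-04, -4.98025453e+01, -2.85703057e+01,  7.00103072e-02,
        2.38890370e-02, -5.24030850e-05]), 'position': array([ 191.00255308, -515.39399432,  183.04992981]), 'ee_rot': array([-1.57069154e+00,  1.08242667e-03, -1.21600259e+00]), 'contact_force': array([ 0.36149714,  0.34778366, -0.24635068]), 'ft_torque': array([ 0.03231718, -0.00695588,  0.00121661]), 'width': 93.19121747349693}
```

View pics/top0.png

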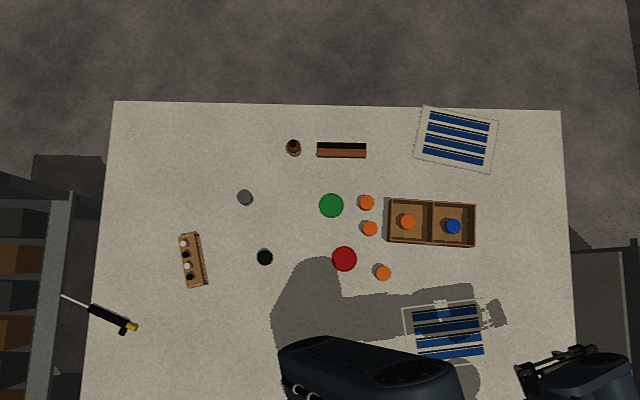

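View pics/scene0.png

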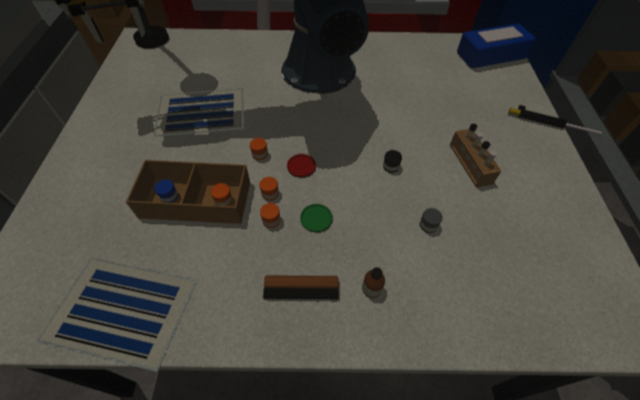

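The two views agree. The coasters are in the top view at red (344,259) and green (331,205). The jars are at black (265,257), grey (245,197) and blue (453,226, right carton cell). The orange farthest to the robot's right is the one in the other cell, at (407,221). The three oranges outside the carton are decoys.

```bash
cat > h.py <<'E'
import numpy as np, cv2
from rig import r, viewer
def ray(c,u,v,z):
    f=c["image"].shape[0]/2/np.tan(np.radians(c["fov_y"]/2)); R=np.array(c["R"]);t=np.array(c["t"])
    d=R.T@np.array([(u-c["cx"])/f,(v-c["cy"])/f,1]); C=-R.T@t
    return (C+d*(z-C[2])/d[2]).round(1)
def proj(c,X):
    f=c["image"].shape[0]/2/np.tan(np.radians(c["fov_y"]/2)); p=np.array(c["R"])@np.array(X,float)+np.array(c["t"])
    return (p[:2]/p[2]*f+[c["cx"],c["cy"]]).round(1)
def mask(img,col):
    h=cv2.cvtColor(img,cv2.COLOR_RGB2HSV); H,S,V=[h[...,i].astype(int) for i in range(3)]
    return {"orange":(H>3)&(H<14)&(S>190)&(V>110),"blue":(H>100)&(H<125)&(S>150)&(V>60),"red":((H<4)|(H>174))&(S>150)&(V>60),
     "green":(H>45)&(H<85)&(S>120),"black":V<50,"grey":(S<45)&(V<115)}[col].astype(np.uint8)
def blobs(c,col,z,amin,amax,box=None):
    n,l,s,m=cv2.connectedComponentsWithStats(mask(c["image"],col))
    for i in range(1,n):
        if amin<=s[i,4]<=amax and (box is None or (box[0]<m[i,0]<box[2] and box[1]<m[i,1]<box[3])):
            print(col,"px",m[i].round(1),"wh",s[i,2:4],"A",s[i,4],"->",ray(c,*m[i],z))
E
python3 - <<'E'
from h import *
for n in ("top","scene"):
    c=viewer.camera(n); print(n)
    b=(180,130,520,300) if n=="top" else (120,130,520,310)
    for col,z,a in (("orange",44,60),("blue",44,60),("black",44,60),("grey",44,60),("red",6,200),("green",6,200)): blobs(c,col,z,a,900,b)
    for p in [(265,257),(245,197),(407,221)] if n=="top" else [(392,157),(431,215),(222,192)]: print(cv2.cvtColor(c["image"],cv2.COLOR_RGB2HSV)[p[1],p[0]],ray(c,*p,44))
c=viewer.camera("top")
for p in [(391,198),(476,205),(474,247),(387,242)]: print("rim",ray(c,*p,70))
for p in [(293,147),(341,150),(193,259)]: print("byst",ray(c,*p,80 if p[1]!=150 else 20))
c=viewer.camera("wrist"); print(c["R"],c["t"],c["fov_y"],np.array(c["R"]).T@-np.array(c["t"]))
E
```

```text
top
orange px [366.4 202. ] wh [14 15] A 158 -> [ 614.9 -103.5   44. ]
orange px [407.5 221.3] wh [14 15] A 170 -> [ 558.1 -230.9   44. ]
orange px [369.6 227.9] wh [14 15] A 166 -> [ 534.3 -114.3   44. ]
orange px [382.7 273.2] wh [14 15] A 168 -> [ 398. -155.   44.]
blue px [456.7 133. ] wh [60 18] A 356 -> [ 845.7 -389.1   44. ]
blue px [454.6 144.4] wh [60 19] A 367 -> [ 807.7 -381.5   44. ]
blue px [452.6 155.9] wh [60 19] A 368 -> [ 769.7 -374.3   44. ]
blue px [452.9 225.6] wh [15 14] A 168 -> [ 548.5 -370.1   44. ]
black px [455.3 139.7] wh [60 14] A 73 -> [ 823.2 -384.1   44. ]
black px [341.1 145.2] wh [49  7] A 289 -> [796.2 -21.3  44. ]
black px [454.2 151.4] wh [60 14] A 75 -> [ 784.6 -379.8   44. ]
black px [393.5 227.4] wh [35 44] A 128 -> [ 538.  -187.8   44. ]
black px [429.2 221.6] wh [ 7 40] A 174 -> [ 558.9 -297.7   44. ]
black px [469.2 222.9] wh [22 41] A 298 -> [ 557.9 -420.2   44. ]
black px [264.2 257.1] wh [16 15] A 186 -> [436.3 206.3  44. ]
grey px [244.3 196.7] wh [17 17] A 193 -> [621.6 278.   44. ]
grey px [384.7 217.4] wh [ 9 44] A 165 -> [ 568.1 -160.
[... 1109 characters left out ...]
18 12] A 69 -> [ 584.2 -346.7   44. ]
red px [300.7 165.4] wh [28 21] A 430 -> [441.9 -39.8   6. ]
green px [316.  217.6] wh [31 26] A 641 -> [610.    5.2   6. ]
[20 40 19] [441.2 202.6  44. ]
[38 22 47] [622.7 275.8  44. ]
[ 10 227 118] [ 564.  -224.8   44. ]
rim [ 625. -176.   70.]
rim [ 610.2 -433.5   70. ]
rim [ 482.9 -423.4   70. ]
rim [ 490.8 -164.    70. ]
byst [775.8 128.7  80. ]
byst [787.4 -22.1  20. ]
byst [424.  412.8  80. ]
[[ 3.47903842e-01 -9.37530203e-01 -1.88523362e-04]
 [-8.94186552e-01 -3.31880064e-01  3.00476345e-01]
 [-2.81768215e-01 -1.04368300e-01 -9.53789249e-01]] [-549.93752194  -34.61880854  393.20988159] 61.36853521987932 [ 271.16375038 -486.03368209  385.3378145 ]
```

Call:
jog_arm --series '[[[-14.75,-0.9,12.0],[0,-8.71,0],1],[[-14.75,-0.9,12.0],[0,-8.71,0],1],[[-14.75,-0.9,12.0],[0,-8.71,0],1],[[-14.75,-0.9,12.0],[0,-8.71,0],1],[[-14.75,-0.9,12.0],[0,-8.71,0],1],[[-14.75,-0.9,12.0],[0,-8.71,0],1],[[-14.75,-0.9,12.0],[0,-8.71,0],1],[[-14.75,-0.9,12.0],[0,-8.71,0],1],[[-14.75,-0.9,12.0],[0,-8.71,0],1],[[-14.75,-0.9,12.0],[0,-8.71,0],1]]' --grip_force 20

```text
t: 1.55
position: [392.7, 77.5, 213.5]
ee_rot: [-1.571, -0.001, 0.0]
contact_force: [1.3, -0.8, -0.1]
width: 92.9
```

Call:
jog_arm --series '[[[1.1,0,3.1],[0,0,0],1],[[1.1,0,3.1],[0,0,0],1],[[1.1,0,3.1],[0,0,0],1],[[1.1,0,3.1],[0,0,0],1],[[1.1,0,3.1],[0,0,0],1]]'

```text
t: 2.17
position: [436.0, 198.2, 213.2]
ee_rot: [-1.571, 0.0, -0.001]
contact_force: [0.1, -0.1, 0.2]
width: 92.7
```

```bash
python3 - <<'E'
from h import *
c=viewer.camera("wrist"); s=r.read_state(); print(s["position"],s["ee_rot"])
cv2.imwrite("pics/w1.png",c["image"][:,:,::-1]); blobs(c,"black",44,300,90000); 
print(proj(c,[437,205.5,44]),proj(c,s["position"]))
E
```

```text
[436.13648583 198.15770801 213.26652427] [-1.57082981e+00 -1.31872233e-04 -1.36110477e-03]
black px [321.  152.4] wh [40 27] A 477 -> [436.2 218.9  44. ]
black px [ 93.2 331.6] wh [298 180] A 21984 -> [135.2 -18.6  44. ]
black px [559.5 337.5] wh [230 130] A 14656 -> [752.4 -28.1  44. ]
[321.7 164.4] [320.1 229.1]
```

View pics/w1.png

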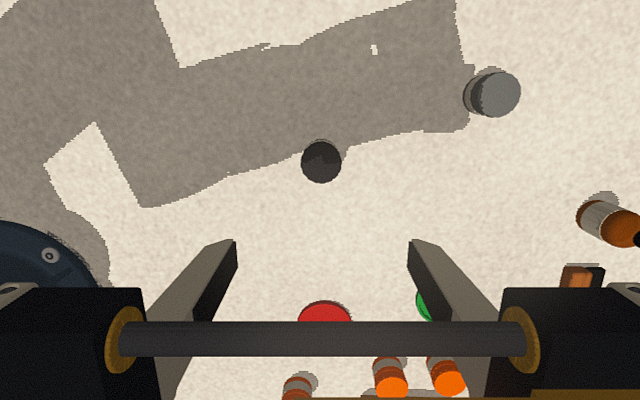

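Black's lid is at (321,162), where the prediction put it. Descending on it.

Call:
jog_arm --series '[[[0.02,1.5,0.2],[0,0,0],1],[[0.02,3.0,0.2],[0,0,0],1],[[0.02,4.4,0.2],[0,0,0],1],[[0.02,5.0,0.2],[0,0,0],1],[[0.02,5.0,0.2],[0,0,0],1],[[0.02,5.0,0.2],[0,0,0],0.3],[[0.02,5.0,0.2],[0,0,0],0.3],[[0.02,5.0,0.2],[0,0,0],0.3],[[0.02,5.0,0.2],[0,0,0],0.3],[[0.02,5.0,0.2],[0,0,0],0.3]]' --grip_force 20

```text
t: 3.48
position: [437.1, 207.3, 13.2]
ee_rot: [-1.571, -0.0, 0.0]
contact_force: [-0.6, 0.1, 0.0]
width: 47.6
```

Call:
jog_arm --series '[[[0,0,0],[0,0,0],0],[[0,0,0],[0,0,0],0],[[0,-1.0,0],[0,0,0],0],[[0,-2.3,-1.0],[0,0,0],0],[[0.1,-2.3,-2.5],[0,0,0],0],[[0.1,-2.3,-4.0],[0,0,0],0],[[0.1,-2.3,-5.4],[0,0,0],0],[[0.1,-2.3,-6.1],[0,0,0],0],[[0.1,-2.3,-6.1],[0,0,0],0],[[0.1,-2.3,-6.1],[0,0,0],0]]'

```text
t: 4.72
position: [441.0, -36.0, 105.0]
ee_rot: [-1.571, 0.0, 0.0]
contact_force: [-0.1, -0.5, 0.4]
width: 0.5
```

```bash
python3 - <<'E'
from h import *
c=viewer.camera("wrist"); s=r.read_state(); p=s["position"]; print(p,s["width"],s["contact_force"])
cv2.imwrite("pics/w2.png",c["image"][:,:,::-1]); blobs(c,"red",6,300,90000)
print("TCP lid pred",proj(c,p+[0,0,31]),"red pred",proj(c,[441,-39.3,9]),c["cx"])
E
```

```text
[441.04156927 -35.76985276 105.01509342] 0.5811071404887072 [0.38128486 0.4164764  0.32662989]
red px [319.5 189.6] wh [86 84] A 5525 -> [440.  -37.9   6. ]
TCP lid pred [319.7 250. ] red pred [320.6 191.9] 321.91710440334754
```

View pics/w2.png

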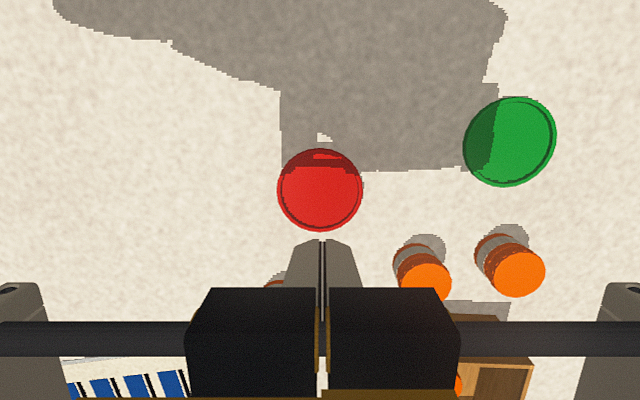

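The gripper came up empty (width 0.6). I need to see where black is now.

```bash
python3 - <<'E'
from h import *
s=r.read_state();c=viewer.camera("wrist"); print("tcp px",proj(c,s["position"]))
for n in ("top","scene"):
    c=viewer.camera(n); blobs(c,"black",44,60,900,(200,150,400,300) if n=="top" else (380,130,420,200))
    i=c["image"][:,:,::-1]; i=i[190:290,220:380] if n=="top" else i[100:250,300:480]; cv2.imwrite(f"pics/{n}3.png",cv2.resize(i,(640,int(640*i.shape[0]/i.shape[1])),interpolation=2))
a=cv2.imread("pics/top3.png");b=cv2.imread("pics/scene3.png"); b=cv2.resize(b,(240,200));a=cv2.resize(a,(480,300)); o=np.zeros((500,480,3),np.uint8);o[:300]=a;o[300:,:240]=b;cv2.imwrite("pics/m3.png",o)
E
```

```text
tcp px [320. 229.]
black px [393.6 227.7] wh [35 44] A 126 -> [ 537.1 -188.    44. ]
black px [264.3 257.1] wh [16 15] A 184 -> [436.2 206.2  44. ]
black px [391.8 160.6] wh [19 25] A 333 -> [453.8 200.8  44. ]
```

View pics/m3.png

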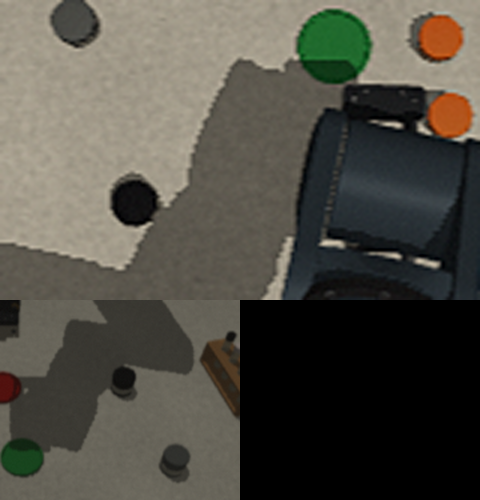

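Black stands unmoved at (436,206). The pads probably slipped because I lifted before the grip had built up. I'll retry lower and harder, and check the width before lifting.

Call:
jog_arm --series '[[[0,0,1.5],[0,0,0],0.8],[[-0.11,0,3.0],[0,0,0],0.8],[[-0.11,0,4.5],[0,0,0],0.8],[[-0.11,0,5.6],[0,0,0],0.8],[[-0.11,0,6.06],[0,0,0],0.8],[[-0.11,0,6.06],[0,0,0],0.8],[[-0.11,0,6.06],[0,0,0],0.8],[[-0.11,0,6.06],[0,0,0],0.8],[[-0.11,1.2,6.06],[0,0,0],0.8],[[-0.11,2.4,6.06],[0,0,0],0.8]]' --grip_force 45

```text
t: 6.18
position: [437.4, 205.0, 8.4]
ee_rot: [-1.57, -0.002, -0.001]
contact_force: [0.4, 0.4, -0.8]
width: 74.1
```

Call:
jog_arm --series '[[[0,0,0],[0,0,0],0],[[0,0,0],[0,0,0],0],[[0,0,0],[0,0,0],0],[[0,0,0],[0,0,0],0],[[0,0,0],[0,0,0],0],[[0,0,0],[0,0,0],0],[[0,0,0],[0,0,0],0]]'

```text
t: 7.05
position: [436.8, 205.7, 9.2]
ee_rot: [-1.571, -0.0, 0.0]
contact_force: [-0.2, 0.3, 2.5]
width: 9.0
```

The width reached 9 mm, so the fingers closed past the jar. I'll look from the wrist.

```bash
python3 - <<'E'
from h import *
c=viewer.camera("wrist"); s=r.read_state(); p=s["position"]; print(p,s["width"],s["contact_force"])
cv2.imwrite("pics/w4.png",c["image"][:,:,::-1])
print(proj(c,p),proj(c,[436.5,206,44]),proj(c,[436.5,206,0]))
c=viewer.camera("scene"); i=c["image"][110:210,320:460,::-1]; cv2.imwrite("pics/s4.png",cv2.resize(i,(700,500),interpolation=2))
E
```

```text
[436.80139738 205.73485067   9.20741755] 4.921686631444883 [-0.16287004  0.18640453  2.10322359]
[320.1 229. ] [319.2 253.1] [319.7 223.3]
```

View pics/w4.png

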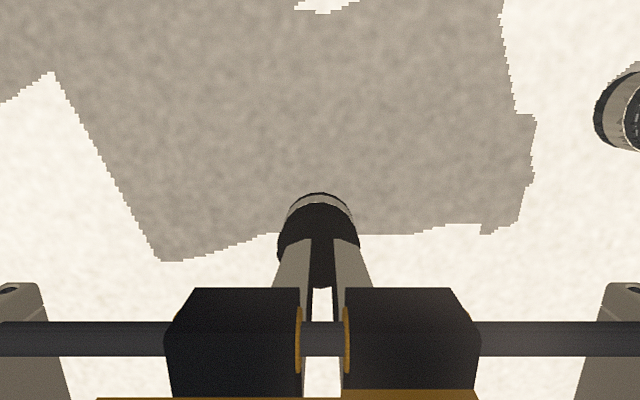

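View pics/s4.png

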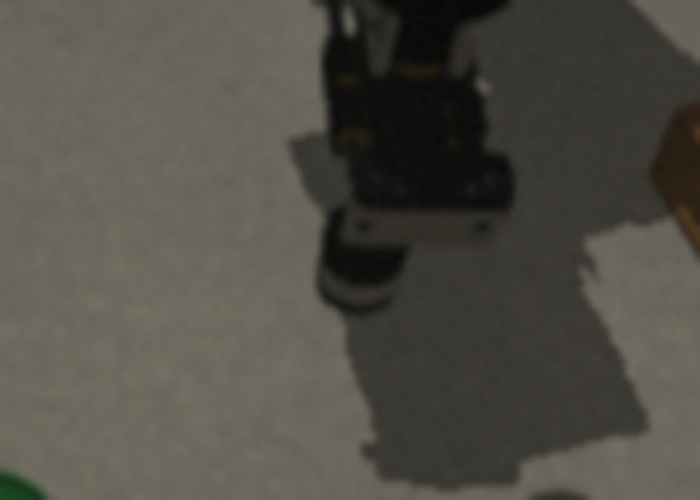

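```bash
python3 - <<'E'
from h import *
s=r.read_state(); p=s["position"]; print(p,s["width"],s["contact_force"],s["joint_positions"])
c=viewer.camera("scene")
for q in (p,p+[0,0,84],[436.5,206,0],[436.5,206,44]): print("scene",proj(c,q))
c=viewer.camera("top"); print("top",proj(c,p),proj(c,p+[0,0,150]),"start",proj(c,[191,-515,183]),proj(c,[191,-515,300]))
cv2.imwrite("pics/t5.png",cv2.resize(c["image"][180:330,170:370,::-1],(800,600),interpolation=2))
c=viewer.camera("wrist")
for z in (0,10,22,35,44): print(z,[list(proj(c,[436.5+dx,206+dy,z])) for dx,dy in((-23,0),(23,0),(0,23),(0,-23))])
E
```

```text
[436.82134785 205.72971959   9.19580397] 2.3453808381821926 [-0.12417457 -0.19567663  1.71504063] [3.43694982e-01 5.01275651e-01 1.95289482e+00 1.45716867e-05
 6.87163058e-01 3.43500814e-01]
scene [390.9 164.5]
scene [396.3 142.6]
scene [390.4 166.6]
scene [393.1 155.7]
top [266.  257.2] [258.5 255.8] start [528.4 358.5] [552.8 369.2]
0 [[np.float64(285.4), np.float64(223.3)], [np.float64(353.8), np.float64(223.4)], [np.float64(319.5), np.float64(190.5)], [np.float64(319.6), np.float64(254.2)]]
10 [[np.float64(283.8), np.float64(229.1)], [np.float64(355.2), np.float64(229.1)], [np.float64(319.4), np.float64(195.0)], [np.float64(319.5), np.float64(261.1)]]
22 [[np.float64(281.7), np.float64(236.7)], [np.float64(357.0), np.float64(236.7)], [np.float64(319.3), np.float64(200.9)], [np.float64(319.4), np.float64(270.2)]]
35 [[np.float64(279.1), np.float64(246.0)], [np.float64(359.3), np.float64(246.0)], [np.float64(319.1), np.float64(208.1)], [np.float64(319.3), np.float64(281.3)]]
44 [[np.float64(277.1), np.float64(253.1)], [np.float64(361.0), np.float64(253.2)], [np.float64(319.0), np.float64(213.7)], [np.float64(319.1), np.float64(289.7)]]
```

View pics/t5.png

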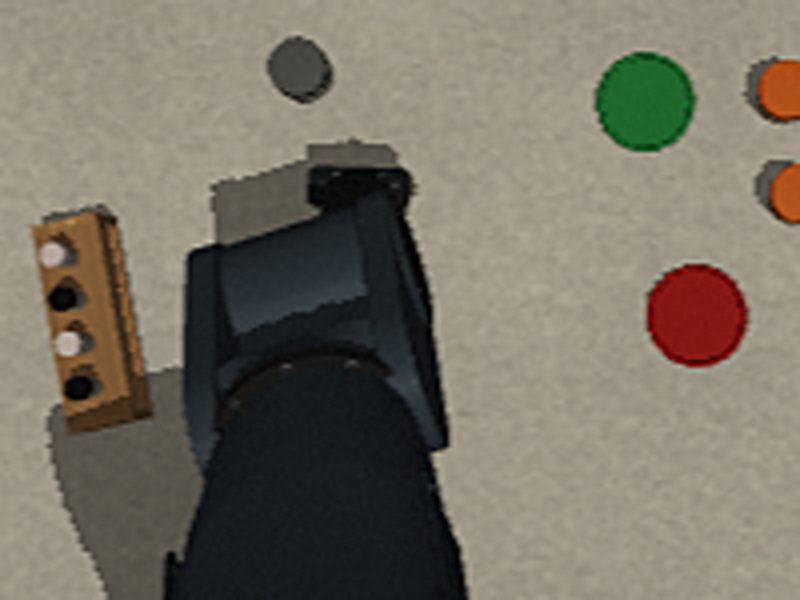

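The wrist view shows the shut fingertips lying on top of the lid, with a contact force of about 2 N upward, while the reported TCP z is 9. The open finger gap of 93 mm spanning 172 px puts the tips at a depth of about 182 mm, against 216 mm for the stated TCP. Both say the real tips sit about 35 mm above the reported TCP, so I'll work with tip = TCP z + 35. Black has not moved.

Call:
jog_arm --series '[[[0,-0.8,0],[0,0,0],0.7],[[0,-0.8,0],[0,0,0],0.7],[[0,-0.8,0],[0,0,0],0.7],[[0,-0.8,0],[0,0,0],0.7],[[0,-0.8,0],[0,0,0],0.7],[[0,-0.8,0],[0,0,0],0.7],[[0,-0.8,0],[0,0,0],0.7],[[0,-0.3,0],[0,0,0],0.7],[[0,0.3,0],[0,0,0],0.7],[[0,0.82,0],[0,0,0],0.7]]' --grip_force 30

```text
t: 8.55
position: [436.7, 205.7, -24.5]
ee_rot: [-1.571, 0.0, 0.0]
contact_force: [0.0, -0.4, 0.5]
width: 65.2
```

Call:
jog_arm --series '[[[0,0,0],[0,0,0],0],[[0,0,0],[0,0,0],0],[[0,0,0],[0,0,0],0],[[0,0,0],[0,0,0],0],[[0,0,0],[0,0,0],0],[[0,0,0],[0,0,0],0]]'

```text
t: 9.3
position: [437.1, 205.8, -23.0]
ee_rot: [-1.57, -0.001, 0.0]
contact_force: [-1.2, -0.1, 6.4]
width: 45.6
```

Call:
jog_arm --series '[[[0,-0.3,0],[0,0,0],0],[[0,-1.2,0],[0,0,0],0],[[0,-2.2,-0.6],[0,0,0],0],[[0.05,-2.5,-2.0],[0,0,0],0],[[0.09,-2.5,-3.5],[0,0,0],0],[[0.09,-2.5,-5.0],[0,0,0],0],[[0.09,-2.5,-5.9],[0,0,0],0],[[0.09,-2.5,-6.12],[0,0,0],0],[[0.09,-2.5,-6.12],[0,0,0],0],[[0.09,-2.5,-6.12],[0,0,0],0]]'

```text
t: 10.55
position: [440.3, -38.1, 76.4]
ee_rot: [-1.571, 0.0, 0.001]
contact_force: [0.5, 0.4, -1.7]
width: 45.8
```

```bash
python3 - <<'E'
from h import *
c=viewer.camera("wrist"); s=r.read_state(); p=s["position"]; print(p,s["width"],s["contact_force"],s["ft_torque"])
cv2.imwrite("pics/w6.png",c["image"][:,:,::-1])
print("lid pred",proj(c,p+[0,0.4,67]),"base",proj(c,p+[0,.4,23]),"red",proj(c,[440.7,-38.8,9]))
E
```

```text
[440.29949158 -38.08545204  76.35329606] 45.62110629516809 [ 0.45007994 -0.23050887 -1.87986044] [-0.06647684 -0.08163883  0.00284242]
lid pred [319.2 284.9] base [319.8 243.6] red [321.  198.6]
```

View pics/w6.png

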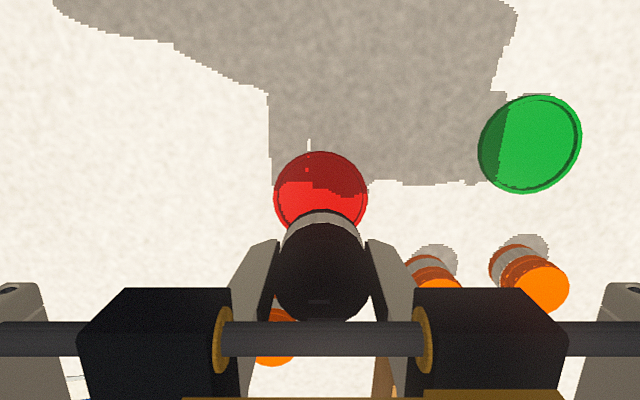

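```bash
python3 - <<'E'
from h import *
s=r.read_state(); p=s["position"]; c=viewer.camera("wrist")
g=cv2.cvtColor(c["image"],cv2.COLOR_RGB2GRAY)
for v in (225,235,245,255,265,275,285,295,305,315): print(v,g[v,255:390:5])
for z in (47,57,67): print(z,[proj(c,p+[dx,.4+dy,z]).round().astype(int).tolist() for dx,dy in((-23,0),(23,0),(0,23),(0,-23))])
cs=viewer.camera("scene"); cv2.imwrite("pics/s7.png",cv2.resize(cs["image"][110:210,230:370,::-1],(700,500),interpolation=2))
for z in (13,23,67): print("scene",proj(cs,p+[0,.4,z]))
E
```

```text
225 [239 239 241 239 236 241  80  47 133 126 160  32  34  37  32  35  45 142
 125 129  76 240 236 239 243 241 239]
235 [239 239 237 237 238 235 126 123  45  35  41  36  39  42  32  32  35  36
  35  42 143 219 237 237 240 238 241]
245 [110 126 116 120 101 191  38  39  38  34  38  33  36  32  34  33  38  35
  38  35  37  21  44 124 119 121 121]
255 [124 124 122 121  40  41  36  33  34  35  29  35  22  28  33  20  34  35
  37  36  44  38  44  41 121 119 117]
265 [119 120 120  57  33  33  35  34  34  32  36  27  38  26  32  30  33  27
  31  38  32  34  41  38  96 121 122]
275 [121 110 117  39  35  38  35  33  30  28  31  29  29  30  26  27  32  30
  37  25  31  34  36  38  38 119 118]
285 [121 118  37  32  28  32  36  27  30  29  27  24  24  28  24  29  25  27
  30  27  33  35  38  40  30  49 120]
295 [119  88  31  31  67  29  31  29  27  27  27  25  27  28  28  26  26  31
  23  31  30  29  33  75  37  34 123]
305 [121  32  33  24 126  54  24  32  18  29  23  34  32  27  27  22  28  27
  23  29  28  33 251 243  29  33  32]
315 [104  31  21  75  78  87  89  30  31  28  31  26  24  31  29  28  31  29
  30  23 162 243 245 237 109  35  38]
47 [[275, 264], [364, 264], [320, 222], [320, 302]]
57 [[272, 274], [367, 274], [319, 230], [319, 314]]
67 [[269, 285], [370, 285], [319, 239], [319, 327]]
scene [300.3 143.3]
scene [300.1 140.4]
scene [299.4 127.4]
```

View pics/s7.png

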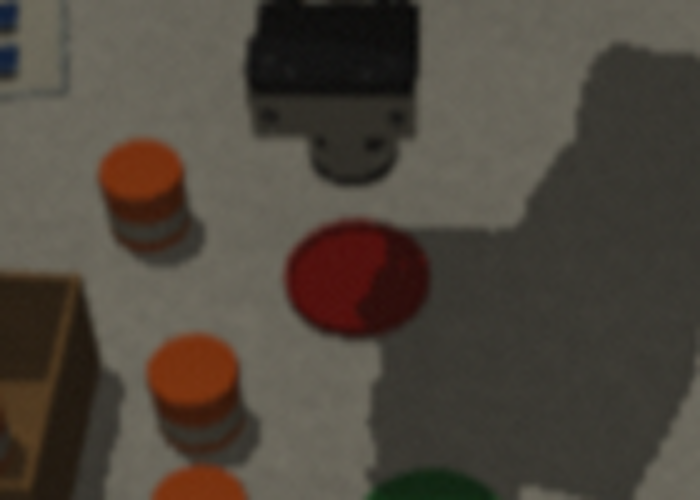

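The jar is held without slipping: its base edge shows at scene crop row 183, against 185 predicted. Setting it down now.

Call:
jog_arm --series '[[[0.01,1.0,-0.03],[0,0,0],0],[[0.01,1.8,-0.03],[0,0,0],0],[[0.01,2.2,-0.03],[0,0,0],0],[[0.01,2.33,-0.03],[0,0,0],0],[[0.01,2.37,-0.03],[0,0,0],0],[[0.01,2.37,-0.03],[0,0,0],0]]'

```text
t: 11.45
position: [441.2, -40.3, -18.0]
ee_rot: [-1.571, -0.001, 0.0]
contact_force: [-0.2, 0.5, -1.6]
width: 45.8
```

Call:
jog_arm --series '[[[0,0.02,0],[0,0,0],0],[[0,0.03,0],[0,0,0],0],[[0,0.03,0],[0,0,0],0.7],[[0,0.03,0],[0,0,0],0.7],[[0,0.03,0],[0,0,0],0.7],[[0,0,0],[0,0,0],0.7],[[0,-1,0],[0,0,0],0.7],[[0,-2.2,0],[0,0,0],0.7],[[0,-3.5,0],[0,0,0],0.7],[[0,-3.7,0],[0,0,0],0.7]]'

```text
t: 12.7
position: [442.3, -40.6, 132.4]
ee_rot: [-1.572, -0.005, 0.0]
contact_force: [0.5, 0.3, -0.5]
width: 65.3
```

Call:
jog_arm --series '[[[1.4,0,1.4],[0,0,0],0.7],[[2.7,0,2.7],[0,0,0],0.7],[[4.4,0,7.8],[0,0,0],0.7],[[4.4,0,7.8],[0,0,0],0.7],[[4.4,0,7.8],[0,0,0],0.7],[[4.4,0,7.8],[0,0,0],0.7],[[4.4,0,7.8],[0,0,0],0.7],[[4.4,0,7.8],[0,0,0],0.7],[[4.4,0,7.8],[0,0,0],0.7],[[4.4,0,7.8],[0,0,0],0.7]]'

```text
t: 13.95
position: [616.7, 270.7, 129.7]
ee_rot: [-1.571, -0.0, -0.001]
contact_force: [0.9, 1.1, -0.8]
width: 64.6
```

```bash
python3 - <<'E'
from h import *
s=r.read_state(); print(s["position"],s["width"])
c=viewer.camera("top"); blobs(c,"black",48,60,900,(300,220,380,300)); blobs(c,"red",6,60,900,(300,220,380,300))
c=viewer.camera("wrist"); print("grey pred",proj(c,[621.6,277,44])); cv2.imwrite("pics/w8.png",c["image"][:,:,::-1])
blobs(c,"grey",44,800,9000); print(proj(c,[440.7,-38.8,48]))
E
```

```text
[616.69486303 270.69224382 129.6555528 ] 64.61802211884593
black px [344.3 257.3] wh [15 16] A 179 -> [442.2 -38.   48. ]
red px [343.6 259.2] wh [25 26] A 311 -> [437.4 -37.7   6. ]
grey pred [326.  185.1]
grey px [327.8 178.2] wh [51 51] A 2001 -> [623.1 283.2  44. ]
grey px [ 79.8 359.7] wh [169  80] A 5255 -> [362.6  86.3  44. ]
[168.5 450.1]
```

View pics/w8.png

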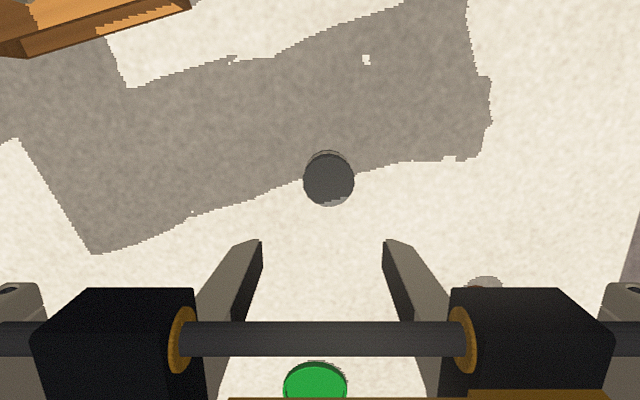

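Black sits on the coaster, within about 2 mm of centre by the top view. Grey's lid is at (328,180), about (623,279) on the bench. Grasping it.

Call:
jog_arm --series '[[[0.16,1.2,0.2],[0,0,0],0.7],[[0.16,2.5,0.2],[0,0,0],0.7],[[0.16,3.4,0.2],[0,0,0],0.7],[[0.16,3.84,0.2],[0,0,0],0.7],[[0.16,3.84,0.2],[0,0,0],0.7],[[0.16,3.84,0.2],[0,0,0],0],[[0.16,3.84,0.2],[0,0,0],0],[[0.16,3.84,0.2],[0,0,0],0],[[0.16,3.84,0.2],[0,0,0],0],[[0.16,3.84,0.2],[0,0,0],0]]'

```text
t: 15.3
position: [623.7, 280.0, -22.8]
ee_rot: [-1.57, -0.002, 0.0]
contact_force: [-1.6, -0.4, 6.5]
width: 45.7
```

Call:
jog_arm --series '[[[0,0,0],[0,0,0],0],[[0,0,0],[0,0,0],0],[[0,-0.5,0],[0,0,0],0],[[0,-1.5,0],[0,0,0],0],[[0,-3.0,0],[0,0,0],0],[[0,-3.5,0],[0,0,0],0],[[0,-3.5,0],[0,0,0],0]]'

```text
t: 16.18
position: [623.6, 279.9, 117.5]
ee_rot: [-1.57, -0.002, 0.0]
contact_force: [0.5, 0.9, -1.3]
width: 45.6
```

Call:
jog_arm --series '[[[-0.8,0,-1.3],[0,0,0],0],[[-4.55,0,-8.0],[0,0,0],0],[[-4.55,0,-8.0],[0,0,0],0],[[-4.55,0,-8.0],[0,0,0],0],[[-4.55,0,-8.0],[0,0,0],0],[[-4.55,0,-8.0],[0,0,0],0],[[-4.55,0,-8.0],[0,0,0],0],[[-4.55,0,-8.0],[0,0,0],0],[[-4.55,0,-8.0],[0,0,0],0],[[-4.55,0,-8.0],[0,0,0],0]]'

```text
t: 17.42
position: [441.3, -39.5, 115.6]
ee_rot: [-1.571, 0.0, 0.002]
contact_force: [0.3, -1.1, -1.5]
width: 45.7
```

```bash
python3 - <<'E'
from h import *
c=viewer.camera("wrist"); s=r.read_state(); p=s["position"]; print(p,s["width"],s["contact_force"],s["ft_torque"])
cv2.imwrite("pics/w9.png",c["image"][:,:,::-1])
a=cv2.imread("pics/w6.png"); 
def arc(i):  # rows of label band top/bottom edges on centre columns
    g=cv2.cvtColor(i,cv2.COLOR_BGR2GRAY).astype(int); return g[200:250,322]
print("w6",arc(a).tolist()); print("w9",arc(c["image"][:,:,::-1].copy()).tolist())
E
```

```text
[441.2831677  -39.6620156  115.66009728] 45.64867442480708 [ 0.64433851 -0.08776957 -0.97133334] [-0.07111598 -0.12109105 -0.03713964]
w6 [95, 102, 102, 98, 97, 99, 94, 99, 101, 29, 36, 30, 70, 142, 129, 131, 129, 135, 130, 129, 126, 139, 160, 14, 28, 38, 36, 37, 42, 31, 35, 36, 37, 32, 36, 37, 31, 33, 41, 32, 38, 34, 37, 35, 38, 37, 35, 30, 32, 29]
w9 [58, 59, 54, 59, 53, 55, 58, 58, 59, 57, 65, 69, 61, 71, 118, 124, 127, 125, 122, 125, 120, 120, 127, 121, 103, 63, 65, 71, 66, 71, 75, 57, 65, 63, 68, 69, 68, 67, 65, 72, 62, 79, 89, 77, 74, 82, 78, 79, 76, 82]
```

View pics/w9.png

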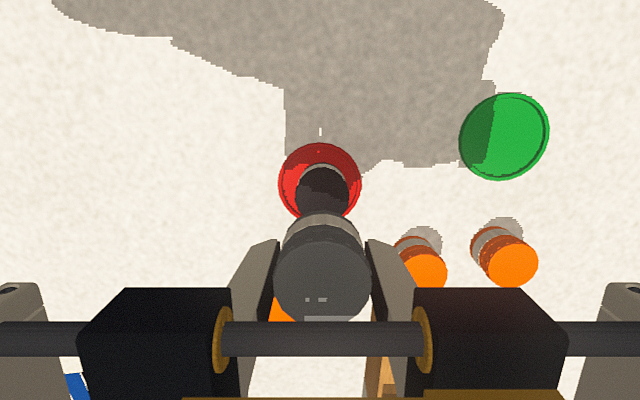

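Call:
jog_arm --series '[[[0,1.0,0.01],[0,0,0],0],[[0,1.7,0.01],[0,0,0],0],[[0,2.1,0.01],[0,0,0],0],[[0.01,2.23,0.01],[0,0,0],0],[[0.01,2.25,0.01],[0,0,0],0],[[0.01,2.25,0.01],[0,0,0],0],[[0.01,2.25,0.01],[0,0,0],0]]'

```text
t: 18.35
position: [441.9, -40.0, 26.4]
ee_rot: [-1.571, -0.001, 0.0]
contact_force: [-0.7, 0.1, -0.9]
width: 45.8
```

Call:
jog_arm --series '[[[0,0.02,0.01],[0,0,0],0],[[0,0.03,0.01],[0,0,0],0],[[0,0.03,0.01],[0,0,0],0],[[0,0.03,0.01],[0,0,0],0.7],[[0,0.03,0.01],[0,0,0],0.7],[[0,0.03,0.01],[0,0,0],0.7],[[0,0.0,0.01],[0,0,0],0.7],[[0,-1,0],[0,0,0],0.7],[[0,-2.2,0],[0,0,0],0.7],[[0,-2.6,0],[0,0,0],0.7]]'

```text
t: 19.6
position: [442.6, -40.1, 132.4]
ee_rot: [-1.572, -0.004, 0.0]
contact_force: [-0.4, -0.0, 0.1]
width: 64.8
```

Call:
jog_arm --series '[[[0.4,0,-1.4],[0,0,0],0.7],[[2.6,0,-8.25],[0,0,0],0.7],[[2.6,0,-8.25],[0,0,0],0.7],[[2.6,0,-8.25],[0,0,0],0.7],[[2.6,0,-8.25],[0,0,0],0.7],[[2.6,0,-8.25],[0,0,0],0.7],[[2.6,0,-8.25],[0,0,0],0.7],[[2.6,0,-8.25],[0,0,0],0.7],[[2.6,0,-8.25],[0,0,0],0.7],[[2.6,0,-8.25],[0,0,0],0.7]]'

```text
t: 20.85
position: [545.7, -369.2, 130.2]
ee_rot: [-1.571, -0.0, 0.001]
contact_force: [-0.6, 0.3, -0.2]
width: 65.2
```

```bash
python3 - <<'E'
from h import *
s=r.read_state(); print(s["position"],s["width"])
c=viewer.camera("top"); blobs(c,"grey",92,60,900,(300,220,380,300));
a=c["image"][215:295,300:420,::-1]
c=viewer.camera("scene"); b=c["image"][100:200,240:390,::-1]
c=viewer.camera("wrist"); print("blue pred",proj(c,[549,-370.6,44])); w=c["image"][:,:,::-1]
blobs(c,"blue",44,300,9000)
o=np.zeros((600,800,3),np.uint8); o[:400,:640]=w; o[400:,:300]=cv2.resize(a,(300,200)); o[400:,300:600]=cv2.resize(b,(300,200)); cv2.imwrite("pics/m10.png",o)
for dx in (-61,61): print([proj(c,[550+dx,-364+dy,70]).tolist() for dy in (-61,61)])
E
```

```text
[ 545.6556683  -369.17401989  130.21465937] 65.20336301144732
grey px [345.  256.9] wh [15 15] A 169 -> [442.2 -37.8  92. ]
blue pred [324.3 192.8]
blue px [ 48.9 149.4] wh [ 97 200] A 4216 -> [ 312.7 -332.2   44. ]
blue px [556.1 186.4] wh [ 96 187] A 3801 -> [ 754.5 -364.5   44. ]
blue px [592.5 194.4] wh [ 98 183] A 3700 -> [ 788.6 -371.8   44. ]
blue px [ 26.3 191. ] wh [ 63 151] A 2582 -> [ 283.6 -369.3   44. ]
blue px [611.6 234.9] wh [ 65 135] A 2240 -> [ 815.7 -411.1   44. ]
blue px [324.1 192.2] wh [51 53] A 2033 -> [ 548.8 -370.1   44. ]
blue px [  9.7 238.2] wh [28 64] A 811 -> [ 256.1 -415.1   44. ]
blue px [631.4 266.3] wh [23 43] A 504 -> [ 843.2 -443.6   44. ]
[[255.1, 261.4], [245.7, 116.9]]
[[395.8, 261.6], [406.6, 117.1]]
```

View pics/m10.png

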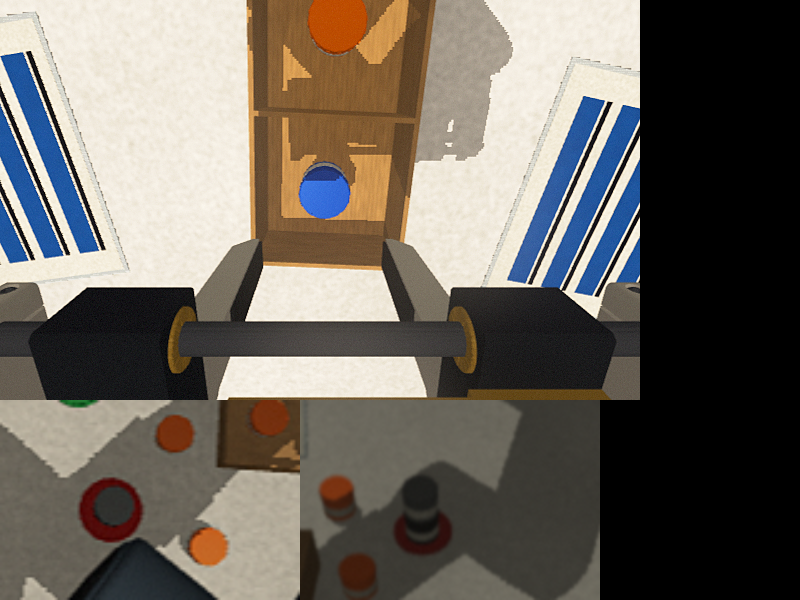

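Grey reads (442.2,-37.8) on black at (442.2,-38.0), so the stack is square. Blue's lid at (324,192) matches the prediction at (548.8,-370). I'll narrow the opening so the fingers clear the cell walls.

Call:
jog_arm --series '[[[0.08,0,-0.03],[0,0,0],0.63],[[0.08,0.8,-0.03],[0,0,0],0.63],[[0.08,1.8,-0.03],[0,0,0],0.63],[[0.08,2.8,-0.03],[0,0,0],0.63],[[0.08,3.5,-0.03],[0,0,0],0.63],[[0.08,3.83,-0.03],[0,0,0],0.63],[[0.08,3.83,-0.03],[0,0,0],0.63],[[0.08,3.83,-0.03],[0,0,0],0],[[0.08,3.83,-0.03],[0,0,0],0],[[0.08,3.83,-0.03],[0,0,0],0]]'

```text
t: 22.25
position: [549.4, -371.6, -22.0]
ee_rot: [-1.572, -0.002, 0.0]
contact_force: [0.0, 1.0, 6.9]
width: 45.4
```

Call:
jog_arm --series '[[[0,0,0],[0,0,0],0],[[0,0,0],[0,0,0],0],[[0,0,0],[0,0,0],0]]'

```text
t: 22.62
position: [549.4, -371.6, -22.0]
ee_rot: [-1.572, -0.001, 0.0]
contact_force: [-0.5, 0.8, 7.0]
width: 45.6
```

Call:
jog_arm --series '[[[0,-0.5,0],[0,0,0],0],[[0,-1.5,0],[0,0,0],0],[[0,-3.0,0],[0,0,0],0],[[0,-4.2,0],[0,0,0],0],[[0,-4.5,0.5],[0,0,0],0],[[-0.6,-4.5,2.0],[0,0,0],0],[[-1.1,-4.5,3.5],[0,0,0],0],[[-1.6,-4.5,5.0],[0,0,0],0],[[-2.1,-4.5,6.5],[0,0,0],0],[[-2.68,-4.5,7.8],[0,0,0],0]]'

```text
t: 23.88
position: [439.7, -56.7, 156.4]
ee_rot: [-1.57, 0.001, 0.0]
contact_force: [0.3, -0.0, -0.0]
width: 45.5
```

Call:
jog_arm --series '[[[0,0,0.5],[0,0,0],0],[[0,0,0.5],[0,0,0],0],[[0,0,0.5],[0,0,0],0]]'

```text
t: 24.25
position: [441.4, -39.4, 156.5]
ee_rot: [-1.571, 0.0, 0.0]
contact_force: [-0.1, -0.0, -0.8]
width: 45.7
```

```bash
python3 - <<'E'
from h import *
c=viewer.camera("wrist"); s=r.read_state(); p=s["position"]; print(p,s["width"],s["contact_force"],s["ft_torque"])
cv2.imwrite("pics/w11.png",c["image"][:,:,::-1])
g=cv2.cvtColor(c["image"],cv2.COLOR_RGB2GRAY); print(g[205:245,322].tolist()); print(g[205:245,326].tolist())
E
```

```text
[441.44906855 -39.72843562 156.51718128] 45.55623471600125 [-0.22686385  0.70424262 -1.61255418] [-0.02863459 -0.050341    0.07491284]
[149, 149, 145, 146, 146, 78, 49, 59, 54, 88, 142, 132, 128, 132, 130, 128, 129, 129, 126, 103, 46, 58, 58, 53, 56, 69, 60, 56, 56, 57, 62, 56, 60, 58, 59, 58, 60, 70, 66, 57]
[148, 147, 147, 146, 153, 143, 53, 55, 58, 85, 138, 131, 127, 118, 128, 123, 125, 131, 130, 144, 64, 52, 62, 53, 60, 58, 60, 59, 58, 50, 56, 55, 57, 58, 52, 52, 59, 61, 72, 65]
```

View pics/w11.png

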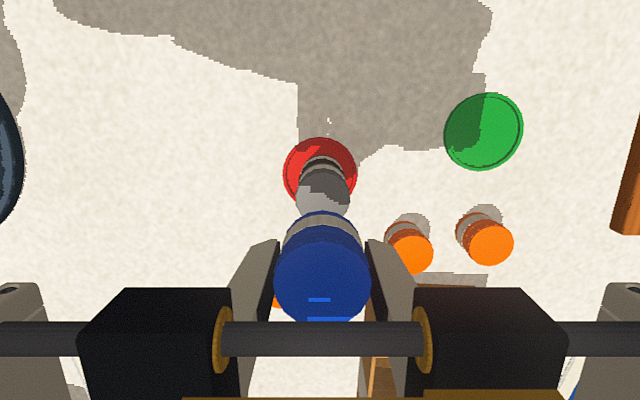

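Call:
jog_arm --series '[[[0.01,0.9,0],[0,0,0],0],[[0.01,1.6,0],[0,0,0],0],[[0.01,2.0,0],[0,0,0],0],[[0.01,2.12,0],[0,0,0],0],[[0.01,2.13,0],[0,0,0],0],[[0.01,2.13,0],[0,0,0],0],[[0.01,2.13,0],[0,0,0],0]]'

```text
t: 25.18
position: [442.3, -39.2, 72.0]
ee_rot: [-1.571, -0.001, 0.0]
contact_force: [0.5, 0.8, -0.4]
width: 46.0
```

Call:
jog_arm --series '[[[0,0.02,-0.01],[0,0,0],0],[[0,0.04,-0.01],[0,0,0],0],[[0,0.04,-0.01],[0,0,0],0]]'

```text
t: 25.55
position: [442.0, -39.5, 69.9]
ee_rot: [-1.571, -0.0, 0.0]
contact_force: [-0.4, 0.3, 0.8]
width: 45.2
```

Blue has touched down. Releasing it and moving on to orange.

Call:
jog_arm --series '[[[0,0.01,0],[0,0,0],0.63],[[0,0.01,0],[0,0,0],0.63],[[0,0.01,0],[0,0,0],0.63],[[0,0,0],[0,0,0],0.63],[[0,-0.8,0],[0,0,0],0.63],[[0,-1.8,0],[0,0,0],0.63],[[0,-1.9,0],[0,0,0],0.63],[[2.91,-1.9,-4.8],[0,0,0],0.63],[[2.91,-1.9,-4.8],[0,0,0],0.63],[[2.91,-1.9,-4.8],[0,0,0],0.63]]'

```text
t: 26.8
position: [539.6, -201.5, 144.8]
ee_rot: [-1.57, 0.001, 0.0]
contact_force: [0.8, -0.0, 0.5]
width: 58.7
```

Call:
jog_arm --series '[[[0.75,0,-1.25],[0,0,0],0.63],[[0.75,0,-1.25],[0,0,0],0.63],[[0.75,0,-1.25],[0,0,0],0.63]]'

```text
t: 27.18
position: [568.4, -249.2, 144.6]
ee_rot: [-1.57, 0.002, -0.0]
contact_force: [-0.3, 0.3, -0.9]
width: 58.4
```

```bash
python3 - <<'E'
from h import *
s=r.read_state(); print(s["position"],s["width"],s["contact_force"])
c=viewer.camera("top"); blobs(c,"blue",136,60,900,(300,220,380,300)); blobs(c,"green",6,60,900,(300,150,380,300))
c=viewer.camera("scene"); blobs(c,"blue",136,40,900,(270,90,330,200)) 
c=viewer.camera("wrist"); print("orange pred",proj(c,[558.4,-231.5,44])); blobs(c,"orange",44,300,9000)
E
```

```text
[ 568.36957144 -249.23505619  144.60018817] 58.37205896205679 [-0.31999554  0.31357262 -0.91944613]
blue px [346.1 256.4] wh [15 16] A 188 -> [442.4 -38.8 136. ]
green px [330.9 205.1] wh [25 25] A 469 -> [608.2   6.2   6. ]
orange pred [309.6 168.9]
orange px [280.7  29. ] wh [56 61] A 2584 -> [ 535.9 -115.1   44. ]
orange px [371.4  17.4] wh [58 48] A 1429 -> [ 609.5 -106.5   44. ]
orange px [146.   82.7] wh [48 56] A 560 -> [ 419.6 -156.8   44. ]
orange px [310.9 158.8] wh [50 35] A 1106 -> [ 559.7 -222.1   44. ]
```

Call:
jog_arm --series '[[[-0.24,0,0.43],[0,0,0],0.63],[[-0.24,0.5,0.43],[0,0,0],0.63],[[-0.24,1.5,0.43],[0,0,0],0.63],[[-0.24,2.6,0.43],[0,0,0],0.63],[[-0.24,3.6,0.43],[0,0,0],0.63],[[-0.24,4.18,0.43],[0,0,0],0.63],[[-0.24,4.18,0.43],[0,0,0],0.63],[[-0.24,4.18,0.43],[0,0,0],0],[[-0.24,4.18,0.43],[0,0,0],0],[[-0.24,4.18,0.43],[0,0,0],0]]'

```text
t: 28.58
position: [560.2, -232.8, -19.9]
ee_rot: [-1.571, -0.002, 0.0]
contact_force: [-0.5, 1.2, 8.2]
width: 45.6
```

Call:
jog_arm --series '[[[0,0,0],[0,0,0],0],[[0,0,0],[0,0,0],0],[[0,0,0],[0,0,0],0]]'

```text
t: 28.95
position: [560.2, -232.8, -19.9]
ee_rot: [-1.571, -0.002, 0.0]
contact_force: [-0.9, 2.3, 7.0]
width: 45.6
```

Call:
jog_arm --series '[[[0,-0.5,0],[0,0,0],0],[[0,-1.5,0],[0,0,0],0],[[0,-3.0,0],[0,0,0],0],[[0,-3.25,0.5],[0,0,0],0],[[0.4,-3.25,2.0],[0,0,0],0],[[0.8,-3.25,3.5],[0,0,0],0],[[1.2,-3.25,5.0],[0,0,0],0],[[1.2,-3.25,5.93],[0,0,0],0],[[1.2,-3.25,5.93],[0,0,0],0],[[1.2,-3.25,5.93],[0,0,0],0]]'

```text
t: 30.2
position: [607.1, 4.2, 108.7]
ee_rot: [-1.571, 0.0, 0.0]
contact_force: [-0.2, -0.1, -1.7]
width: 45.6
```

```bash
python3 - <<'E'
from h import *
c=viewer.camera("wrist"); s=r.read_state(); p=s["position"]; print(p,s["width"],s["contact_force"])
g=cv2.cvtColor(c["image"],cv2.COLOR_RGB2GRAY); print(g[200:240,322].tolist()); blobs(c,"green",6,500,9000); print(proj(c,[609,5.8,6]))
E
```

```text
[607.24680257   3.76716758 108.68877255] 45.45972614023943 [ 0.68088997 -0.86753201 -1.939867  ]
[145, 148, 147, 147, 149, 151, 152, 123, 87, 88, 97, 119, 131, 128, 128, 126, 133, 135, 130, 135, 147, 93, 90, 92, 85, 94, 100, 99, 84, 91, 92, 91, 91, 89, 91, 88, 88, 106, 116, 110]
green px [322.5 179.8] wh [85 74] A 4739 -> [608.9  10.8   6. ]
[322.6 185. ]
```

Call:
jog_arm --series '[[[0.04,1.2,0.02],[0,0,0],0],[[0.04,2.3,0.02],[0,0,0],0],[[0.04,2.9,0.02],[0,0,0],0],[[0.04,3.08,0.02],[0,0,0],0],[[0.04,3.1,0.02],[0,0,0],0],[[0.04,3.1,0.02],[0,0,0],0],[[0.04,3.1,0.02],[0,0,0],0]]'

```text
t: 31.12
position: [609.6, 5.2, -14.5]
ee_rot: [-1.571, -0.001, -0.0]
contact_force: [-0.7, 0.0, -1.7]
width: 45.2
```

Call:
jog_arm --series '[[[0,0.02,0],[0,0,0],0],[[0,0.04,0],[0,0,0],0],[[0,0.04,0],[0,0,0],0]]'

```text
t: 31.5
position: [609.4, 5.3, -16.0]
ee_rot: [-1.571, -0.001, 0.0]
contact_force: [-3.1, -0.1, 7.1]
width: 45.2
```

Contact at 7 N. Releasing orange, rising and backing away to the robot's left.

Call:
jog_arm --series '[[[0,-0.02,0],[0,0,0],0],[[0,-0.02,0],[0,0,0],0.7],[[0,-0.02,0],[0,0,0],0.7],[[0,-0.02,0],[0,0,0],0.7],[[0,-0.04,0],[0,0,0],0.7],[[0,-1.0,0],[0,0,0],0.7],[[0,-2.3,0],[0,0,0],0.7],[[0,-3.6,0],[0,0,0],0.7],[[0,-4.2,0],[0,0,0],0.7],[[0,-4.2,0],[0,0,0],0.7]]'

```text
t: 32.75
position: [610.0, 5.3, 152.8]
ee_rot: [-1.571, -0.003, 0.0]
contact_force: [-0.2, 0.2, -0.5]
width: 64.9
```

Call:
jog_arm --series '[[[-2.0,0,6.0],[0,0,0],0.7],[[-2.0,0,6.0],[0,0,0],0.7],[[-2.0,0,6.0],[0,0,0],0.7],[[-2.0,0,6.0],[0,0,0],0.7],[[-2.0,0,6.0],[0,0,0],0.7],[[-2.0,0,6.0],[0,0,0],0.7],[[-2.0,0,6.0],[0,0,0],0.7]]'

```text
t: 33.62
position: [529.4, 244.1, 150.5]
ee_rot: [-1.571, 0.001, -0.001]
contact_force: [0.1, 0.1, -0.0]
width: 65.1
```

```bash
python3 - <<'E'
from h import *
s=r.read_state(); print(s["position"],s["t"])
for n in ("top","scene"):
    c=viewer.camera(n); b=(250,80,520,300); print(n)
    blobs(c,"blue",136,40,900,(280,90,380,300)); blobs(c,"orange",48,40,900,b); blobs(c,"green",6,60,900,b)
    i=c["image"][:,:,::-1]; i=i[120:300,230:490] if n=="top" else i[90:320,150:500]
    cv2.imwrite(f"pics/f_{n}.png",cv2.resize(i,(520,int(520*i.shape[0]/i.shape[1]))))
a=cv2.imread("pics/f_top.png");b=cv2.imread("pics/f_scene.png"); o=np.vstack([a,b])[:700]; cv2.imwrite("pics/m12.png",cv2.resize(o,None,fx=.85,fy=.85))
E
```

```text
[529.38522597 244.0818352  150.48382387] 33.625
top
blue px [346.  256.4] wh [17 16] A 204 -> [442.6 -38.7 136. ]
orange px [366.4 202. ] wh [14 15] A 160 -> [ 614.4 -103.2   48. ]
orange px [330.7 202.5] wh [15 14] A 166 -> [609.7   7.4  48. ]
orange px [369.6 228. ] wh [14 15] A 167 -> [ 533.6 -113.9   48. ]
orange px [382.7 273.2] wh [14 15] A 168 -> [ 398.  -154.4   48. ]
green px [330.8 206.6] wh [25 25] A 272 -> [603.3   6.2   6. ]
scene
blue px [298.6 131.3] wh [17 12] A 161 -> [446.2 -39.7 136. ]
orange px [257.6 143.5] wh [15 10] A 121 -> [ 403.2 -155.7   48. ]
orange px [268.  183.5] wh [17 12] A 165 -> [ 538.9 -114.7   48. ]
orange px [316.  208.5] wh [18 14] A 195 -> [611.5   5.5  48. ]
orange px [269.2 210.6] wh [18 14] A 202 -> [ 619.1 -104.    48. ]
green px [315.4 221.4] wh [31 23] A 260 -> [621.   4.   6.]
```

View pics/m12.png

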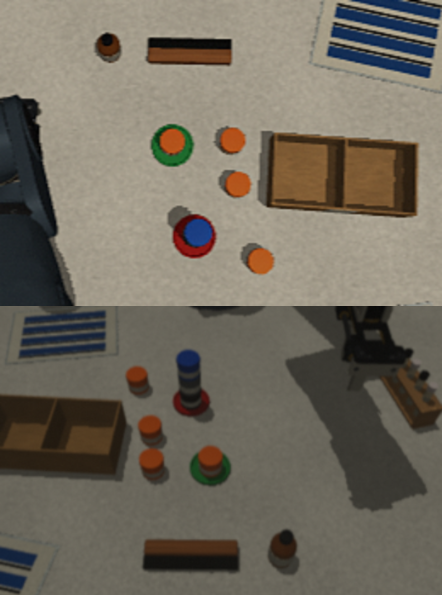

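The last view shows black, grey and blue stacked upright on the red coaster and orange on the green one (about 1.5 mm off centre). The cells are empty, and the decoys and bystanders are in place. Handing in.

```bash
python3 -c "
from rig import r
print(r.finish_job())"
```

```text
the job is handed in; nothing more can be done
None
```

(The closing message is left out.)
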